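# Weigh down a board pile and pump up the board lift

## Robot

A 6-joint arm with a two-finger parallel gripper is mounted at the origin on the work surface. World frame = base frame: x ahead of the robot, y to its left, z up, the work surface at z = 0. Lengths are in mm, angles in rad, forces in N, time in s.
With the tool pointing down it reaches from about 275 to 1000 mm from the base axis. Payload 8.4 kg.
Tool frame: the origin (TCP) lies at the very end of the fingers, on their centre line; the grasp point (between the pads) lies 19 mm behind it; z points along the fingers, y is the line along which they close (so a half turn about z gives the same grasp; the last joint's range is limited). The gripper opens to 85 mm and grips with 20 to 120 N. Pads are 22 mm wide; open, the fingers measure 114 mm over their backs; the gripper's body (76 mm by 85 mm) begins 54 mm behind the grasp point. The pads swing forward as they close: fully open they stand 13 mm farther back than shut.
Start: joints at [-1.305, 0.353, 1.633, -0, 1.155, -0.002], TCP at [165.38, -602.725, 231.281] pointing down, gripper open.
Joint ranges: [-2.63, 2.63], [-0.92, 2.1], [0.06, 2.66], [-1.3, 4.44], [0, 2.69], [-3.02, 3.02]. Speed limits (rad/s): [2.22, 2.22, 2.79, 3.14, 3.14, 3.14].

## Interface

Orientations are given as [roll, pitch, yaw] about the fixed x, y, z axes, in that order (R = Rz(yaw) Ry(pitch) Rx(roll)).
In Python, from rig import r, vision gives the robot as it stands. The module is installed in compiled form; this text tells all that it offers.
- The arm moves only by the tool play_rows, never from a script. Its argument "steps" is a list of rows, each an object with "delta_pos": the shift along the tool's x, y, z in cm, a list of three; "yaw": the turn about the tool's z in rad; "jaw": the opening in per cent of the stroke, from 0 (shut) to 100 (fully open). A call has exactly 8 rows; each row is the pose to reach, as a shift and turn from the pose commanded when the call began, along the tool's axes at that moment; what a row does not reach only later rows make up. A row lasts 1/10 s, in which the tool goes at most 50 mm and 8.59 degrees, less where a joint would pass 70% of its speed; a pose out of reach is approached as far as the arm can. A call with a gripper value outside its range is refused whole. The fingers move at their own pace and stop on an object; "grip_force" is the grip in N (left out, the last holds). Time passes only in rows, so rows that repeat a pose let the fingers close, or fill a call up. It gives the time, the measured TCP pose, the force, the opening and the grip force at its end, in the units of the state.
- r.sense(): the state, without advancing time (a new reading comes with each control period).
- vision.grab_frame(name): name is "scene" or "top" or "wrist"; returns (picture, depth): 384x512x3 uint8, red, green, blue; 384x512 float32, mm along the optical axis (not along the pixel's ray), 0 where there is no reading.
- vision.calibration(name): a dict with "mtx" (3x3 intrinsics, pixels), "extrinsics" (4x4, takes a point from camera to world coordinates). Camera axes: x right, y down, z forward; pixel columns grow to the right and rows downward; lengths in mm; the calibration is good to about 2 mm. A picture is of the moment at which its call begins: read the wrist's pose just before it. calibration takes no time and is no camera call; for the wrist camera it gives the pose at the moment of the call.
- r.sign_off(): hands the job in; it is judged then, once.
Trained networks look in the newest picture that a camera, given by its name, has taken for a name from the list of things; names that differ only in an ending like _2 or _b are one class to them, and where a whole thing is asked for, a point or a joint stands for the part that bears it (a point fixed in the world has none). Each returns a list of dicts, best first, with "conf" (0 to 1); they miss things now and then, are a little off and sometimes report something else, mostly with a low value. They report only what shows in the picture. A call takes as long as a camera call. They do not tell look-alikes from the thing itself.
- vision.cut_out(camera, thing): "region" (384x512 bool, what is visible of it) and "uv" ([column, row] in pixels, amid what is visible of it).
- vision.landmark_of(camera, thing): "uv" ([column, row] in pixels: a listed point, or the origin of a listed thing).
The state is a dict: "clock": time; "qpos": joint angles; "qvel": joint speeds; "joint_efforts": joint torques, N m; "eef_pos": TCP position; "tcp_rot": TCP orientation; "contact_force": force on the tool from outside, world axes, zero at the start; "wrist_torque": the same for the moment, N m; "opening": opening from 0.0 (shut) to 1.0 (fully open); "grasp_force": force on a finger pad.
Only numpy, scipy, OpenCV 4.12 (cv2) and the standard library are available. Lean on these libraries where they do the work, as an engineer would, in place of code of your own. Each camera call takes 0.05 s, during which the arm holds its last target. There are 200 camera calls.

## Task

Take the aluminium pressure plate from its sloping rest and set it gently down on top of the pile of circuit boards on the lift, flat, its long sides along theirs and its edges in line with theirs, and let go. Then pump the lift's sprung hand lever through full strokes, all the way down and all the way back up, until the platform stops rising at the top of its travel, and leave the lever up. Do not shift the other things on the bench.

Things in the scene. Friction and masses are not known exactly. Their poses are not given: they have to be found in the camera images.
- plate_grip (a point): Loose pressure plate, about 0.4 kg: aluminium slab 110 (its x) by 90 (y) by 10 mm with a black upright grip block amid its top, 16 mm thick along x, 50 wide along y, 40 high, pinched across the 16 mm. This point, in the block, is 22 mm above the slab's top face, 32 above its underside, 18 below the block's top. z is the slab's normal, out of its top. On the pile a half turn about z is as good.
- rest: Fixed steel rest with a sloping face on which the plate lies at the start, z leaning 35 degrees from vertical towards the rest's -x (roughly towards the lift). A lip holds the plate's low edge and stands no higher than its top face: lift the plate off along the plate's own z. Origin under the rest's centre; the face's middle is 62 mm up, its upper edge 100 mm up.
- tray: The lift's platform, a steel plate 150 (x) by 130 (y) mm; origin at the centre of its top face, z up; moves with the lift. A pile of green circuit boards, each 110 (x) by 90 (y) mm, sits centred on it and square to it. The pile's height is between 15 and 45 mm and is not given: lower the plate until it touches. The platform sinks only under loads above about 25 N.
- lift (a joint): Height in m of the lift's platform above its lowest position. Starts between 0 and 0.0065. Each full stroke of the lever raises it one notch of 14 mm (the first stroke 13 to 20 mm); it stays up by itself. The fourth full stroke ends at about 0.058 to 0.062, the top of its travel; more strokes then do nothing.
- pump (a joint): Angle in rad of the pump lever on the lift's -y side: 0 fully up (25 degrees above level), 0.70 fully down (15 degrees below level), with stops. A spring brings it back up when let go. Shorter strokes than about 0.55 rad may not take the next notch. Pushing it down takes 5 to 18 N at the grip.
- pump_grip (a point): Point on the centre line of the lever's round black rubber grip (diameter 24 mm, about 90 mm long), 165 mm from the pivot and 35 mm short of the lever's end; moves with the lever. Its x axis is the hinge axis (level, across the lever).
- pump_pivot (a point): The lever's pivot, fixed on the lift's housing, 120 mm above the bench, 92 mm to the platform's -y side of its centre; x axis along the hinge, which is the platform's x. The lever runs from here towards the platform's -y.
- spool: Bystander: upright solder spool, 60 mm diameter, 48 mm high; origin under its centre.
- flux: Bystander: white bottle, 40 mm diameter, 100 mm high; origin under its centre.
- driver: Bystander: screwdriver lying flat, 170 mm long; origin below its middle.
- tipjar: Bystander: small jar, 60 mm diameter, 60 mm high; origin under its centre.
- heatsink: Bystander: finned aluminium heat sink 60 by 50 by 30 mm; origin under its centre.
Mind the look-alikes: they are no part of the job. Leave any blue or red look-alike of the part that bears plate_grip alone.

How it is judged:
By the outcome, as a careful person would: the job done as asked, in the order asked, and still so for the second after the job is handed in, with the robot touching nothing.
It also fails if it takes over 67 s, if anything falls off the work surface, if the arm or the gripper's body presses on something with over 40 N, if the wrist force passes 120 N, or if a joint passes its speed limit or range.

## Working session

There is one attempt and no reset: what is moved stays moved. The work goes in short steps, Python scripts to look and compute and a tool call to move; the robot and the scene stay as the last step left them, time stands still between calls to the robot, and variables do not carry over. Pictures are saved under pics/ and viewed, at most 10 in all, crops included, and the job is handed in when it is done.

Besides the shell and the picture viewer there is one more tool, called after "Request:" in YAML: its name, and indented under it one key for each argument. play_rows: Moves the arm, as the interface text tells. Its arguments: {"type":"object","properties":{"steps":{"type":"array"},"grip_force":{"type":"number"}},"required":["steps"]}

```bash
mkdir -p pics; cat > h.py <<'E'
import numpy as np, cv2
from rig import r, vision
from scipy.spatial.transform import Rotation as R
def cloud(cam,d):
    c=vision.calibration(cam);K=c["mtx"];T=np.array(c["extrinsics"])
    v,u=np.mgrid[:d.shape[0],:d.shape[1]]
    p=np.stack([(u-K[0][2])/K[0][0]*d,(v-K[1][2])/K[1][1]*d,d],-1)
    return p@T[:3,:3].T+T[:3,3]
E
python3 - <<'E'
from h import *
s=r.sense();print(s)
for cam in("scene","top"):
    im,d=vision.grab_frame(cam);cv2.imwrite(f"pics/{cam}0.png",cv2.resize(im[:,:,::-1],(800,600)))
    P=cloud(cam,d);np.savez(f"{cam}0.npz",im=im,d=d,P=P)
    for t in("plate_grip","rest","tray","pump_grip","pump_pivot","spool","flux","driver","tipjar","heatsink"):
        for q in vision.landmark_of(cam,t)[:3]:
            u,v=np.round(q["uv"]).astype(int);u=min(max(u,0),511);v=min(max(v,0),383)
            print(cam,t,round(q["conf"],2),u,v,P[v,u].round(0),d[v,u])
E
```

```text
{'clock': 0.0, 'qpos': array([-1.30540352e+00,  3.53626920e-01,  1.63417175e+00, -3.27695375e-05,
        1.15517540e+00, -2.40443423e-03]), 'qvel': array([ 0.00039348,  0.00026637,  0.00090727,  0.00122129, -0.00012277,
        0.00091423]), 'joint_efforts': array([ 2.04285247e-04, -6.05241537e+01, -3.42064476e+01, -4.73496084e-05,
        9.16445075e-03,  2.03057078e-05]), 'eef_pos': array([ 165.2390925 , -602.25425765,  230.55883471]), 'tcp_rot': array([-3.14021116e+00,  2.66398010e-05,  2.67810511e-01]), 'contact_force': array([-0.08938099,  0.83092083, -0.56428458]), 'wrist_torque': array([ 0.0071794 , -0.02999477, -0.01762484]), 'grasp_force': 0.0, 'opening': 0.9992136183475466}
scene plate_grip 0.97 315 304 [678. 364.  47.] 908.4921
scene plate_grip 0.9 332 199 [342. 288.  49.] 1124.7532
scene plate_grip 0.75 410 254 [427. 539.  48.] 1002.43915
scene rest 0.77 335 259 [544. 366.  61.] 975.71625
scene tray 0.58 235 207 [549.  71. 112.] 1019.91534
scene pump_grip 0.63 161 159 [ 554. -156.  195.] 1020.3032
scene pump_pivot 0.69 209 194 [552. -10. 126.] 1031.7589
scene spool 0.59 
[... 568 characters left out ...]
1236.2612
top plate_grip 0.57 183 199 [497. 336. 106.] 1181.3876
top rest 0.83 183 202 [488. 336. 106.] 1180.9438
top tray 0.66 274 186 [537.  60. 111.] 1172.7897
top pump_grip 0.66 358 175 [ 556. -172.  202.] 1078.1453
top pump_pivot 0.59 299 184 [540. -14. 132.] 1150.5336
top pump_pivot 0.47 401 216 [ 450. -338.   51.] 1212.981
top pump_pivot 0.24 318 227 [416. -82.  28.] 1239.5885
top spool 0.82 226 150 [661. 213.  49.] 1251.0756
top flux 0.62 401 214 [ 456. -336.   58.] 1207.019
top flux 0.21 358 175 [ 556. -172.  202.] 1078.1453
top driver 0.73 356 232 [ 400. -208.    0.] 1261.6681
top tipjar 0.78 398 160 [ 627. -332.   56.] 1225.9911
top heatsink 0.54 317 227 [416. -82.   4.] 1263.1912
```

View pics/scene0.png

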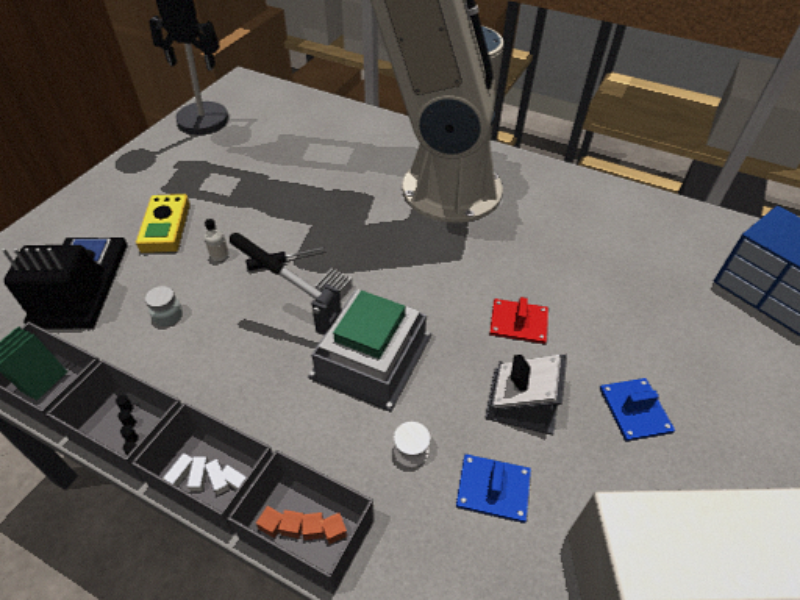

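```bash
python3 - <<'E'
from h import *
im=np.load("top0.npz")["im"];cv2.imwrite("pics/topc.png",cv2.resize(im[110:290,90:420,::-1],(800,436),interpolation=cv2.INTER_CUBIC))
E
```

```text
(no output)
```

View pics/topc.png

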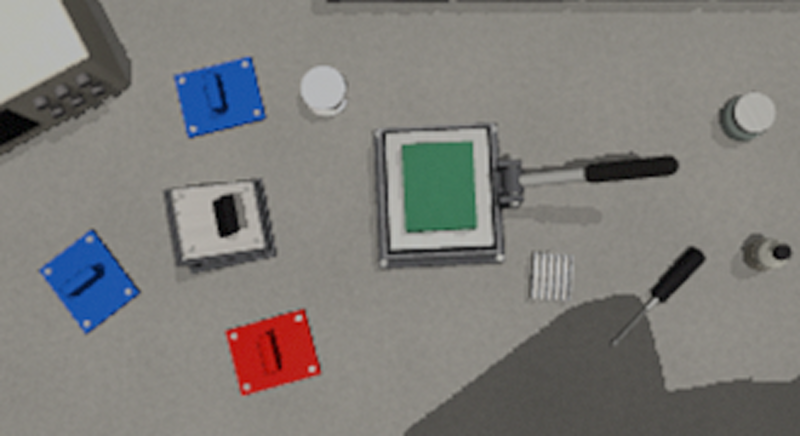

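Top crop and scene view: there are four plate-like things.
- **Bare aluminium plate with a black block:** lies tilted on the rest, at scene (520,372) and top crop (228,215).
- **Two blue plates:** scene (640,402) and (495,482), flat on the bench.
- **Red plate:** scene (520,315), flat on the bench.

The aluminium one fits the description, and the enlarged top crop confirms it. The pile is green at crop (438,187), and the lever runs right to (635,168).

The tool can't tilt. I'll pinch the block across its 50 mm (a level axis), lay the plate flat on bare bench, then regrasp it across the 16 mm.

```bash
cat >> h.py <<'E'
def plane(Q,it=300,tol=2,f=None):
    rng=np.random.default_rng(0);best=None
    for _ in range(it):
        a=Q[rng.choice(len(Q),3,False)];n=np.cross(a[1]-a[0],a[2]-a[0]);l=np.linalg.norm(n)
        if l<1:continue
        n/=l;n*=np.sign(n[2]) or 1
        if f and not f(n):continue
        m=abs((Q-a[0])@n)<tol
        if best is None or m.sum()>best.sum():best=m
    c=Q[best].mean(0);n=np.linalg.svd(Q[best]-c,full_matrices=False)[2][2];n*=np.sign(n[2])
    return c,n,best
def rect(xy):
    c,wh,a=cv2.minAreaRect(xy.astype(np.float32));return np.round(c,1),np.round(wh,1),round(a,2)
E
python3 - <<'E'
from h import *
for cam in("top","scene"):
    z=np.load(cam+"0.npz");P,im,d=z["P"],z["im"].astype(int),z["d"]
    G=im[:,:,1]-np.maximum(im[:,:,0],im[:,:,2])
    near=(d>0)&(abs(P[...,0]-550)<110)&(abs(P[...,1]-60)<110)
    g=near&(G>25)&(P[...,2]>70)
    Q=P[g];zt=np.median(Q[:,2]);t=g&(abs(P[...,2]-zt)<5);print(cam,"board z",zt,rect(P[t][:,:2]),P[t].mean(0).round(1))
    w=near&(P[...,2]>zt-48)&(P[...,2]<zt-6)&(im.min(-1)>120);print("tray z",np.median(P[w][:,2]),rect(P[w][:,:2]))
    m=(d>0)&(abs(P[...,0]-505)<85)&(abs(P[...,1]-350)<85)&(P[...,2]>8)
    br=m&(im.min(-1)>110)
    c,n,b=plane(P[br],f=lambda n:.7<n[2]<.92);print("plate n",n.round(3),"tilt",np.degrees(np.arccos(n[2])).round(1),"n pts",b.sum())
    Q=P[m];h=(Q-c)@n
    ey=np.cross(n,[0,0,1]);ey/=np.linalg.norm(ey);ex=np.cross(ey,n)
    q=P[br][b]-c;uv=np.c_[q@ex,q@ey];ctr,wh,a=rect(uv);print("slab",ctr,wh,a,"ctr",(c+ctr[0]*ex+ctr[1]*ey).round(1),"ex",ex.round(3),"ey",ey.round(3))
    for lo,hi in((36,45),(10,36)):
        k=(h>lo)&(h<hi)&(Q[:,2]>60);q=Q[k]-c
        if k.sum()>3: print("block",lo,k.sum(),np.median((q)@n).round(1),rect(np.c_[q@ex,q@ey]),Q[k].mean(0).round(1))
    L=(d>0)&(abs(P[...,0]-555)<40)&(P[...,1]<-75)&(P[...,1]>-240)&(P[...,2]>130)&(im.max(-1)<70);Q=P[L];print("lever",L.sum(),Q.min(0).round(),Q.max(0).round(),np.polyfit(Q[:,1],Q[:,2],1),np.polyfit(Q[:,1],Q[:,0],1))
E
```

```text
top board z 113.94060319370226 (array([535.8,  69.5]), array([107.6,  85.7]), 3.09) [535.5  69.2 113.9]
tray z 87.41716417615976 (array([538. ,  71.1]), array([168.4, 145.5]), 2.89)
plate n [ 0.123 -0.555  0.823] tilt 34.6 n pts 450
slab [-2.9 -2.1] [ 89.8 113. ] 89.63 ctr [499.  354.5  69.4] ex [-0.178  0.803  0.568] ey [-0.976 -0.217  0.   ]
block 36 78 40.3 (array([-1.7, -0.9]), array([48. , 17.1]), 89.55) [503.6 333.2 103.1]
block 10 59 22.9 (array([ 4.4, -0.1]), array([12.5, 49.8]), 11.04) [497.8 346.3  93.1]
lever 299 [ 535. -201.  166.] [ 559. -102.  214.] [ -0.45045598 123.09990974] [-2.44352152e-02  5.42338213e+02]
scene board z 113.42825901434384 (array([538.8,  68.1]), array([109.1,  88.5]), 2.56) [540.3  68.9 113.4]
tray z 86.90001665508362 (array([537.8,  68.2]), array([168.8, 148. ]), 2.91)
plate n [ 0.113 -0.564  0.818] tilt 35.1 n pts 636
slab [-8.4  4.2] [113.1  90. ] 0.23 ctr [500.3 353.1  69.7] ex [-0.16   0.802  0.576] ey [-0.981 -0.196  0.   ]
block 36 92 39.3 (array([-8.3,  3.1]), array([17.2, 49.7]), 1.63) [506.4 332.4 102.6]
block 10 104 22.3 (array([-1.7,  0.6]), array([49.8, 15.1]), 72.97) [510.2 346.6  91.3]
lever 327 [ 539. -201.  153.] [564. -95. 212.] [ -0.46383522 118.28582204] [-5.65899470e-02  5.44978113e+02]
```

Request:
play_rows:
  steps:
    - {"delta_pos": [57.5, -81.8, 0], "yaw": -1.51, "jaw": 100}
    - {"delta_pos": [57.5, -81.8, 0], "yaw": -1.51, "jaw": 100}
    - {"delta_pos": [57.5, -81.8, 0], "yaw": -1.51, "jaw": 100}
    - {"delta_pos": [57.5, -81.8, 0], "yaw": -1.51, "jaw": 100}
    - {"delta_pos": [57.5, -81.8, 0], "yaw": -1.51, "jaw": 100}
    - {"delta_pos": [57.5, -81.8, 0], "yaw": -1.51, "jaw": 100}
    - {"delta_pos": [57.5, -81.8, 0], "yaw": -1.51, "jaw": 100}
    - {"delta_pos": [57.5, -81.8, 0], "yaw": -1.51, "jaw": 100}

```text
clock: 1.9
eef_pos: [300.9, -224.6, 231.6]
tcp_rot: [3.141, 0.0, 1.473]
contact_force: [1.3, -0.3, 0.1]
opening: 0.998
grasp_force: 0.0
```

```bash
cat > go.py <<'E'
import sys;from h import *
# usage: go.py x y z psi  -> delta in tool axes (cm), yaw
s=r.sense();p=s["eef_pos"];M=R.from_euler("xyz",s["tcp_rot"]).as_matrix()
print("t",round(s["clock"],2),"p",p.round(1),"rpy",s["tcp_rot"].round(4),"F",s["contact_force"].round(1),"open",round(s["opening"],3),"gf",round(s["grasp_force"],1),"q",s["qpos"].round(2))
a=[float(v) for v in sys.argv[1:]]
for i in range(0,len(a),4):
    x,y,z,psi=a[i:i+4];print("delta cm",((np.array([x,y,z])-p)@M/10).round(2),"yaw",round((s["tcp_rot"][2]-psi+np.pi)%(2*np.pi)-np.pi,3))
E
python3 go.py 503 338.5 170 1.778
```

```text
t 1.9 p [ 300.9 -224.6  231.6] rpy [3.1406e+00 4.0000e-04 1.4732e+00] F [ 1.3 -0.3  0.1] open 0.998 gf 0.0 q [-0.65 -0.06  2.12  0.    1.07 -0.55]
delta cm [58.01 14.62  6.15] yaw -0.305
```

Request:
play_rows:
  steps:
    - {"delta_pos": [58, 14.6, 0], "yaw": -0.305, "jaw": 100}
    - {"delta_pos": [58, 14.6, 0], "yaw": -0.305, "jaw": 100}
    - {"delta_pos": [58, 14.6, 0], "yaw": -0.305, "jaw": 100}
    - {"delta_pos": [58, 14.6, 0], "yaw": -0.305, "jaw": 100}
    - {"delta_pos": [58, 14.6, 0], "yaw": -0.305, "jaw": 100}
    - {"delta_pos": [58, 14.6, 0], "yaw": -0.305, "jaw": 100}
    - {"delta_pos": [58, 14.6, 0], "yaw": -0.305, "jaw": 100}
    - {"delta_pos": [58, 14.6, 0], "yaw": -0.305, "jaw": 100}

```text
clock: 2.7
eef_pos: [438.0, 151.9, 231.6]
tcp_rot: [3.141, 0.0, 1.773]
contact_force: [0.1, -0.4, 0.1]
opening: 0.997
grasp_force: 0.0
```

```bash
python3 go.py 503 338.5 190 1.778
```

```text
t 2.7 p [438.  151.9 231.6] rpy [3.1407e+00 1.0000e-04 1.7734e+00] F [ 0.1 -0.4  0.1] open 0.997 gf 0.0 q [ 0.33  0.1   1.97 -0.    1.08  0.13]
delta cm [16.97 10.12  4.17] yaw -0.005
```

Request:
play_rows:
  steps:
    - {"delta_pos": [17, 10.1, 4.2], "yaw": 0, "jaw": 100}
    - {"delta_pos": [17, 10.1, 4.2], "yaw": 0, "jaw": 100}
    - {"delta_pos": [17, 10.1, 4.2], "yaw": 0, "jaw": 100}
    - {"delta_pos": [17, 10.1, 4.2], "yaw": 0, "jaw": 100}
    - {"delta_pos": [17, 10.1, 4.2], "yaw": 0, "jaw": 100}
    - {"delta_pos": [17, 10.1, 4.2], "yaw": 0, "jaw": 100}
    - {"delta_pos": [17, 10.1, 4.2], "yaw": 0, "jaw": 100}
    - {"delta_pos": [17, 10.1, 4.2], "yaw": 0, "jaw": 100}

```text
clock: 3.5
eef_pos: [502.3, 335.2, 189.8]
tcp_rot: [3.141, 0.0, 1.772]
contact_force: [-0.6, 1.2, -0.2]
opening: 1.0
grasp_force: 0.0
```

```bash
python3 go.py 503 338.5 71 1.778; python3 - <<'E'
from h import *
im,d=vision.grab_frame("wrist");P=cloud("wrist",d)
cv2.imwrite("pics/w1.png",im[:,:,::-1])
m=(d>0)&(abs(P[...,0]-505)<85)&(abs(P[...,1]-350)<85)&(P[...,2]>8)&(P[...,2]<125)
br=m&(im.min(-1)>110)
c,n,b=plane(P[br],f=lambda n:.7<n[2]<.92)
ey=np.cross(n,[0,0,1]);ey/=np.linalg.norm(ey);ex=np.cross(ey,n)
q=P[br][b]-c;ctr,wh,a=rect(np.c_[q@ex,q@ey]);print(n.round(3),ey.round(3),wh,a,(c+ctr[0]*ex+ctr[1]*ey).round(1))
Q=P[m];h=(Q-c)@n;k=(h>34)&(h<48);q=Q[k]-c;ctr,wh,a=rect(np.c_[q@ex,q@ey]);t=c+ctr[0]*ex+ctr[1]*ey
print("block",k.sum(),np.median(h[k]),wh,a,"grip",(t+22*n).round(1))
E
```

```text
t 3.5 p [502.3 335.2 189.8] rpy [3.1413 0.     1.7718] F [-0.6  1.2 -0.2] open 1.0 gf 0.0 q [ 0.59  0.36  1.72 -0.    1.06  0.39]
delta cm [ 0.31  0.13 11.88] yaw -0.006
[ 0.118 -0.559  0.821] [-0.979 -0.206  0.   ] [ 90.  110.4] 89.76 [498.  352.5  70.6]
block 978 39.42754135469829 [17.1 49.8] 0.54 grip [500.9 339.8  88.3]
```

View pics/w1.png

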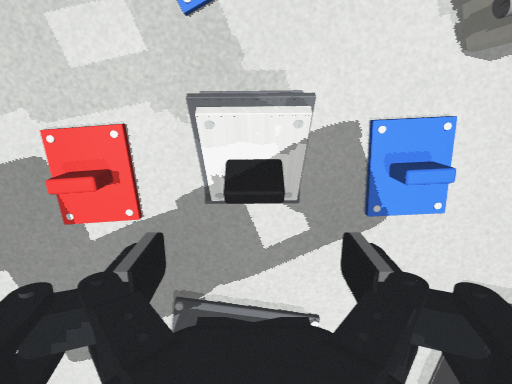

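```bash
python3 go.py 502 337.5 71 1.778
```

```text
t 3.55 p [502.4 335.2 189.9] rpy [ 3.1411e+00 -1.0000e-04  1.7716e+00] F [ 0.6 -0.4 -0.8] open 1.001 gf 0.0 q [ 0.59  0.36  1.72 -0.    1.06  0.39]
delta cm [ 0.23 -0.   11.89] yaw -0.006
```

Request:
play_rows:
  steps:
    - {"delta_pos": [0.2, 0, 4], "yaw": 0, "jaw": 100}
    - {"delta_pos": [0.2, 0, 7], "yaw": 0, "jaw": 100}
    - {"delta_pos": [0.2, 0, 9], "yaw": 0, "jaw": 100}
    - {"delta_pos": [0.2, 0, 10.5], "yaw": 0, "jaw": 100}
    - {"delta_pos": [0.2, 0, 11.5], "yaw": 0, "jaw": 100}
    - {"delta_pos": [0.2, 0, 11.9], "yaw": 0, "jaw": 90}
    - {"delta_pos": [0.2, 0, 11.9], "yaw": 0, "jaw": 75}
    - {"delta_pos": [0.2, 0, 11.9], "yaw": 0, "jaw": 65}
  grip_force: 30

```text
clock: 4.35
eef_pos: [502.6, 338.6, 71.1]
tcp_rot: [3.14, -0.0, 1.773]
contact_force: [0.1, 0.2, -0.7]
opening: 0.655
grasp_force: 0.0
```

Request:
play_rows:
  steps:
    - {"delta_pos": [0, 0, 0], "yaw": 0, "jaw": 50}
    - {"delta_pos": [0, 0, 0], "yaw": 0, "jaw": 45}
    - {"delta_pos": [0, 0, 0], "yaw": 0, "jaw": 40}
    - {"delta_pos": [0, 0, 0], "yaw": 0, "jaw": 30}
    - {"delta_pos": [0, 0, 0], "yaw": 0, "jaw": 30}
    - {"delta_pos": [0, 0, 0], "yaw": 0, "jaw": 30}
    - {"delta_pos": [0, 0, 0], "yaw": 0, "jaw": 30}
    - {"delta_pos": [0, 0, 0], "yaw": 0, "jaw": 30}
  grip_force: 30

```text
clock: 5.15
eef_pos: [502.6, 338.7, 71.4]
tcp_rot: [3.14, -0.001, 1.773]
contact_force: [-0.8, -1.0, 7.9]
opening: 0.586
grasp_force: 32.2
```

```bash
python3 go.py 502 337.5 71 1.778
```

```text
t 5.15 p [502.6 338.7  71.4] rpy [ 3.1402e+00 -5.0000e-04  1.7730e+00] F [-0.8 -1.   7.9] open 0.586 gf 32.2 q [ 0.59  0.51  1.79 -0.    0.83  0.39]
delta cm [-0.1  -0.08  0.04] yaw -0.005
```

Request:
play_rows:
  steps:
    - {"delta_pos": [-0.3, 0, -0.43], "yaw": 0, "jaw": 30}
    - {"delta_pos": [-0.86, 0, -1.23], "yaw": 0, "jaw": 30}
    - {"delta_pos": [-1.7, 0, -2.46], "yaw": 0, "jaw": 30}
    - {"delta_pos": [-2.9, 0, -4.1], "yaw": 0, "jaw": 30}
    - {"delta_pos": [-3.4, 0, -6], "yaw": 0, "jaw": 30}
    - {"delta_pos": [-3.4, 0, -8], "yaw": 0, "jaw": 30}
    - {"delta_pos": [-3.4, 0, -9], "yaw": 0, "jaw": 30}
    - {"delta_pos": [-3.4, 0, -9], "yaw": 0, "jaw": 30}
  grip_force: 30

```text
clock: 5.95
eef_pos: [510.0, 304.9, 162.5]
tcp_rot: [3.138, -0.001, 1.772]
contact_force: [-0.8, -0.8, -4.1]
opening: 0.577
grasp_force: 32.3
```

```bash
python3 - <<'E'
from h import *
im,d=vision.grab_frame("wrist");cv2.imwrite("pics/w2.png",im[:,:,::-1]);P=cloud("wrist",d)
s,ds=vision.grab_frame("scene");PS=cloud("scene",ds);p=r.sense()["eef_pos"]
cv2.imwrite("pics/s2.png",cv2.resize(s[120:300,200:440,::-1],(800,600)))
for Q,I,D in((P,im,d),(PS,s,ds)):
    m=(D>0)&(np.linalg.norm(Q[...,:2]-p[:2],axis=-1)<90)&(Q[...,2]<p[2]+40)&(Q[...,2]>p[2]-70)&(I.min(-1)>90)
    print(m.sum())
    if m.sum()>30: c,n,b=plane(Q[m]);print(b.sum(),c.round(1),n.round(3))
E
python3 go.py 355 100 160 1.773
```

```text
21415
18471 [499.8 343.5 177.8] [ 0.116 -0.556  0.823]
635
551 [506.8 325.7 164. ] [ 0.115 -0.561  0.82 ]
t 6.05 p [508.7 304.6 160.2] rpy [-3.1415e+00  1.0000e-04  1.7727e+00] F [ 0.3  0.6 -3.6] open 0.577 gf 32.3 q [ 0.54  0.38  1.77 -0.    0.99  0.34]
delta cm [-16.96 -19.16   0.02] yaw -0.0
```

View pics/s2.png

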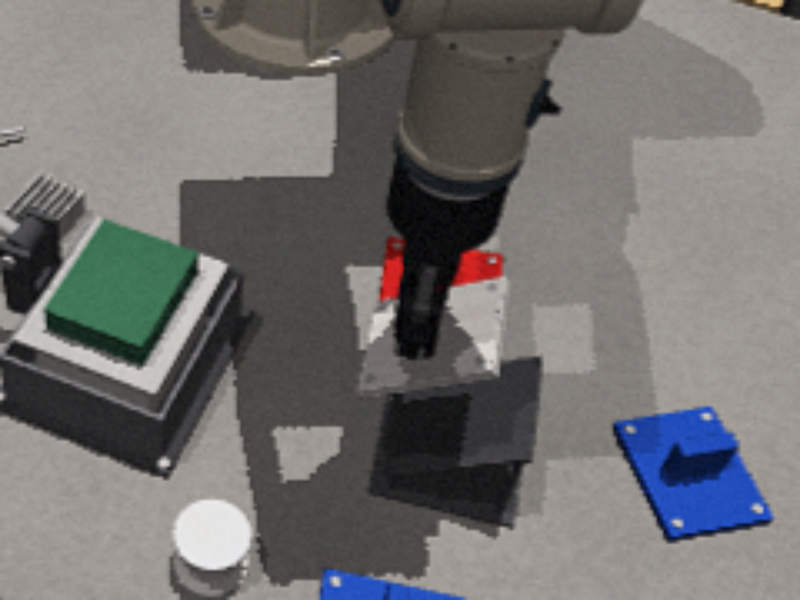

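Request:
play_rows:
  steps:
    - {"delta_pos": [-2, -2.2, 0], "yaw": 0, "jaw": 30}
    - {"delta_pos": [-5.4, -6, 0], "yaw": 0, "jaw": 30}
    - {"delta_pos": [-8.6, -9.7, 0], "yaw": 0, "jaw": 30}
    - {"delta_pos": [-12, -13.5, 0], "yaw": 0, "jaw": 30}
    - {"delta_pos": [-15, -16.9, 0], "yaw": 0, "jaw": 30}
    - {"delta_pos": [-17, -19.2, 0], "yaw": 0, "jaw": 30}
    - {"delta_pos": [-17, -19.2, 0], "yaw": 0, "jaw": 30}
    - {"delta_pos": [-17, -19.2, 0], "yaw": 0, "jaw": 30}

```text
clock: 6.85
eef_pos: [354.5, 99.5, 160.0]
tcp_rot: [-3.141, -0.0, 1.772]
contact_force: [0.8, 0.3, -2.4]
opening: 0.58
grasp_force: 32.7
```

Request:
play_rows:
  steps:
    - {"delta_pos": [0, 0, 3], "yaw": 0, "jaw": 30}
    - {"delta_pos": [0, 0, 6], "yaw": 0, "jaw": 30}
    - {"delta_pos": [0, 0, 9], "yaw": 0, "jaw": 30}
    - {"delta_pos": [0, 0, 10.5], "yaw": 0, "jaw": 30}
    - {"delta_pos": [0, 0, 11.2], "yaw": 0, "jaw": 30}
    - {"delta_pos": [0, 0, 11.5], "yaw": 0, "jaw": 30}
    - {"delta_pos": [0, 0, 11.7], "yaw": 0, "jaw": 30}
    - {"delta_pos": [0, 0, 11.8], "yaw": 0, "jaw": 30}

```text
clock: 7.65
eef_pos: [355.6, 100.2, 42.7]
tcp_rot: [3.14, -0.0, 1.773]
contact_force: [-0.0, -0.4, -3.8]
opening: 0.581
grasp_force: 32.8
```

```bash
python3 go.py 355 100 41 1.773
```

```text
t 7.65 p [355.6 100.2  42.7] rpy [ 3.1403e+00 -1.0000e-04  1.7730e+00] F [-0.  -0.4 -3.8] open 0.581 gf 32.8 q [0.27 0.29 2.31 0.   0.54 0.07]
delta cm [-0.01 -0.06  0.17] yaw 0.0
```

Request:
play_rows:
  steps:
    - {"delta_pos": [0.1, 0, 0.3], "yaw": 0, "jaw": 30}
    - {"delta_pos": [0.5, 0, 0.55], "yaw": 0, "jaw": 30}
    - {"delta_pos": [0.95, 0, 0.85], "yaw": 0, "jaw": 30}
    - {"delta_pos": [1.4, 0, 1.2], "yaw": 0, "jaw": 30}
    - {"delta_pos": [1.8, 0, 1.55], "yaw": 0, "jaw": 30}
    - {"delta_pos": [2.2, 0, 1.9], "yaw": 0, "jaw": 30}
    - {"delta_pos": [2.5, 0, 2.3], "yaw": 0, "jaw": 30}
    - {"delta_pos": [2.8, 0, 2.6], "yaw": 0, "jaw": 30}
  grip_force: 20

```text
clock: 8.45
eef_pos: [350.1, 127.8, 17.0]
tcp_rot: [3.14, -0.0, 1.773]
contact_force: [1.6, -3.2, 3.2]
opening: 0.585
grasp_force: 39.5
```

```bash
cat > plate.py <<'E'
from h import *
im,d=vision.grab_frame("wrist");P=cloud("wrist",d);p=r.sense()["eef_pos"]
m=(d>0)&(np.linalg.norm(P[...,:2]-p[:2],axis=-1)<120)&(P[...,2]<60)&(P[...,2]>5)&(im.min(-1)>90)&(im.max(-1)-im.min(-1)<30)
c,n,b=plane(P[m]);print(m.sum(),b.sum(),c.round(1),n.round(3),rect(P[m][b][:,:2]));cv2.imwrite("pics/w3.png",im[:,:,::-1])
E
python3 go.py; python3 plate.py
```

```text
t 8.45 p [350.1 127.8  17. ] rpy [ 3.1396e+00 -1.0000e-04  1.7733e+00] F [ 1.6 -3.2  3.2] open 0.585 gf 39.5 q [ 0.35  0.36  2.31 -0.    0.47  0.14]
21599 19735 [346.1 148.7  15.6] [ 0.017 -0.075  0.997] (array([372.1, 121.4]), array([154.4, 138. ]), 1.29)
```

Request:
play_rows:
  steps:
    - {"delta_pos": [0.2, 0, 0.15], "yaw": 0, "jaw": 30}
    - {"delta_pos": [0.2, 0, 0.15], "yaw": 0, "jaw": 63}
    - {"delta_pos": [0.2, 0, 0.15], "yaw": 0, "jaw": 70}
    - {"delta_pos": [0.2, 0, 0], "yaw": 0, "jaw": 85}
    - {"delta_pos": [0.2, 0, 0], "yaw": 0, "jaw": 100}
    - {"delta_pos": [0.2, 0, -2], "yaw": 0, "jaw": 100}
    - {"delta_pos": [0.2, 0, -6], "yaw": 0, "jaw": 100}
    - {"delta_pos": [0.2, 0, -10], "yaw": 0, "jaw": 100}

```text
clock: 9.3
eef_pos: [348.0, 129.0, 117.1]
tcp_rot: [-3.139, 0.0, 1.773]
contact_force: [1.1, 0.9, -0.9]
opening: 1.001
grasp_force: 0.0
```

Request:
play_rows:
  steps:
    - {"delta_pos": [-2, 0, 0], "yaw": -0.15, "jaw": 100}
    - {"delta_pos": [-4, 0, 0], "yaw": -0.3, "jaw": 100}
    - {"delta_pos": [-4, 0, 0], "yaw": -0.45, "jaw": 100}
    - {"delta_pos": [-4, 0, 0], "yaw": -0.6, "jaw": 100}
    - {"delta_pos": [-4, 0, 0], "yaw": -0.75, "jaw": 100}
    - {"delta_pos": [-4, 0, 0], "yaw": -0.9, "jaw": 100}
    - {"delta_pos": [-4, 0, 0], "yaw": -1.05, "jaw": 100}
    - {"delta_pos": [-4, 0, 0], "yaw": -1.2, "jaw": 100}

```text
clock: 10.1
eef_pos: [356.8, 90.1, 116.3]
tcp_rot: [3.142, -0.0, 2.979]
contact_force: [0.1, -0.4, -0.3]
opening: 0.999
grasp_force: 0.0
```

```bash
python3 - <<'E'
from h import *
im,d=vision.grab_frame("wrist");P=cloud("wrist",d);cv2.imwrite("pics/w4.png",im[:,:,::-1])
t,dt=vision.grab_frame("top");PT=cloud("top",dt)
for I,D,Q in((im,d,P),(t,dt,PT)):
    m=(D>0)&(abs(Q[...,0]-348)<90)&(abs(Q[...,1]-130)<90)
    a=m&(Q[...,2]>6)&(Q[...,2]<16)&(I.max(-1)-I.min(-1)<40);b=m&(Q[...,2]>42)&(Q[...,2]<58)&(I.max(-1)<90)
    for k in(a,b):
        k=k.astype(np.uint8);nn,l,st,_=cv2.connectedComponentsWithStats(k);j=1+st[1:,4].argmax();q=Q[l==j];print(len(q),rect(q[:,:2]),q.mean(0).round(1))
E
python3 go.py
```

```text
11364 (array([348., 129.]), array([ 90.2, 110.5]), 12.19) [344.2 129.   10.1]
1360 (array([347. , 128.6]), array([48.3, 15.8]), 12.59) [345.6 128.1  49.6]
1 (array([434.7, 172.6]), array([0., 0.]), 0.0) [434.7 172.6   6.2]
t 10.2 p [356.8  90.1 116.3] rpy [ 3.1415 -0.      2.9749] F [ 0.3 -0.3 -0.2] open 1.002 gf 0.0 q [ 0.24  0.12  2.26  0.    0.76 -1.16]Traceback (most recent call last):
  File "<stdin>", line 8, in <module>
ValueError: attempt to get argmax of an empty sequence
```

View pics/w4.png

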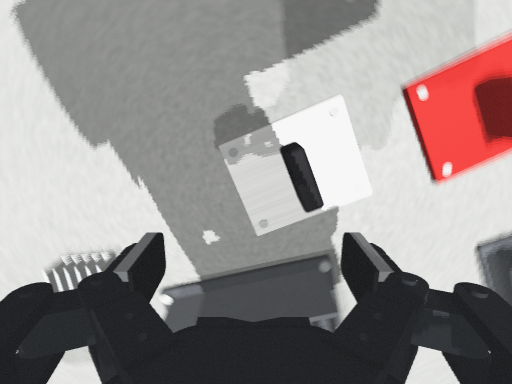

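```bash
python3 go.py 347.7 128.9 80 3.354
```

```text
t 10.2 p [356.8  90.1 116.3] rpy [ 3.1415 -0.      2.9749] F [ 0.3 -0.3 -0.2] open 1.002 gf 0.0 q [ 0.24  0.12  2.26  0.    0.76 -1.16]
delta cm [1.54 3.68 3.63] yaw -0.379
```

Request:
play_rows:
  steps:
    - {"delta_pos": [0.5, 1.2, 1], "yaw": -0.13, "jaw": 100}
    - {"delta_pos": [1, 2.4, 2], "yaw": -0.26, "jaw": 100}
    - {"delta_pos": [1.54, 3.68, 3], "yaw": -0.379, "jaw": 100}
    - {"delta_pos": [1.54, 3.68, 4.5], "yaw": -0.379, "jaw": 100}
    - {"delta_pos": [1.54, 3.68, 6.5], "yaw": -0.379, "jaw": 100}
    - {"delta_pos": [1.54, 3.68, 8], "yaw": -0.379, "jaw": 90}
    - {"delta_pos": [1.54, 3.68, 8], "yaw": -0.379, "jaw": 80}
    - {"delta_pos": [1.54, 3.68, 8], "yaw": -0.379, "jaw": 70}

```text
clock: 11.0
eef_pos: [347.7, 128.9, 36.4]
tcp_rot: [-3.142, -0.001, -2.934]
contact_force: [-0.6, 0.4, -0.0]
opening: 0.701
grasp_force: 0.0
```

```bash
python3 go.py 347.7 128.9 16 3.354
```

```text
t 11.0 p [347.7 128.9  36.4] rpy [-3.1415e+00 -9.0000e-04 -2.9341e+00] F [-0.6  0.4 -0. ] open 0.701 gf 0.0 q [ 0.35  0.31  2.3   0.    0.53 -1.43]
delta cm [0.   0.   2.04] yaw -0.005
```

Request:
play_rows:
  steps:
    - {"delta_pos": [0, 0, 1.2], "yaw": -0.005, "jaw": 60}
    - {"delta_pos": [0, 0, 1.9], "yaw": -0.005, "jaw": 50}
    - {"delta_pos": [0, 0, 1.9], "yaw": -0.005, "jaw": 40}
    - {"delta_pos": [0, 0, 1.9], "yaw": -0.005, "jaw": 30}
    - {"delta_pos": [0, 0, 1.9], "yaw": -0.005, "jaw": 20}
    - {"delta_pos": [0, 0, 1.9], "yaw": -0.005, "jaw": 5}
    - {"delta_pos": [0, 0, 1.9], "yaw": -0.005, "jaw": 5}
    - {"delta_pos": [0, 0, 1.9], "yaw": -0.005, "jaw": 5}
  grip_force: 40

```text
clock: 11.8
eef_pos: [348.2, 129.1, 17.8]
tcp_rot: [3.141, 0.001, -2.927]
contact_force: [-1.2, 0.5, 5.8]
opening: 0.181
grasp_force: 39.6
```

Request:
play_rows:
  steps:
    - {"delta_pos": [0, 0, 0], "yaw": 0, "jaw": 5}
    - {"delta_pos": [0, 0, 0], "yaw": 0, "jaw": 5}
    - {"delta_pos": [0, 0, -1], "yaw": 0, "jaw": 5}
    - {"delta_pos": [0, 0, -3], "yaw": 0, "jaw": 5}
    - {"delta_pos": [0, 0, -6], "yaw": 0, "jaw": 5}
    - {"delta_pos": [0, 0, -10], "yaw": 0, "jaw": 5}
    - {"delta_pos": [0, 0, -14], "yaw": 0, "jaw": 5}
    - {"delta_pos": [0, 0, -16], "yaw": 0, "jaw": 5}

```text
clock: 12.6
eef_pos: [348.6, 129.2, 180.9]
tcp_rot: [3.141, 0.004, -2.927]
contact_force: [0.2, 0.4, -4.0]
opening: 0.18
grasp_force: 39.6
```

```bash
python3 go.py 537.5 69 180 1.62
```

```text
t 12.6 p [348.6 129.2 180.9] rpy [ 3.1411  0.004  -2.9265] F [ 0.2  0.4 -4. ] open 0.18 gf 39.6 q [ 0.35  0.01  2.19 -0.    0.94 -1.43]
delta cm [-17.17  -9.91   0.15] yaw 1.737
```

Request:
play_rows:
  steps:
    - {"delta_pos": [-1.4, -0.8, 0], "yaw": 0.145, "jaw": 5}
    - {"delta_pos": [-4.2, -2.4, 0], "yaw": 0.29, "jaw": 5}
    - {"delta_pos": [-7, -4, 0], "yaw": 0.435, "jaw": 5}
    - {"delta_pos": [-10, -5.8, 0], "yaw": 0.58, "jaw": 5}
    - {"delta_pos": [-13, -7.5, 0], "yaw": 0.725, "jaw": 5}
    - {"delta_pos": [-15.4, -8.9, 0], "yaw": 0.87, "jaw": 5}
    - {"delta_pos": [-16.8, -9.7, 0], "yaw": 1.015, "jaw": 5}
    - {"delta_pos": [-17.17, -9.91, 0], "yaw": 1.16, "jaw": 5}

```text
clock: 13.4
eef_pos: [538.1, 68.1, 177.8]
tcp_rot: [3.141, 0.0, 2.19]
contact_force: [-0.1, -0.2, -2.8]
opening: 0.179
grasp_force: 39.5
```

```bash
python3 go.py 537.5 69 180 1.62
```

```text
t 13.4 p [538.1  68.1 177.8] rpy [3.1413e+00 4.0000e-04 2.1898e+00] F [-0.1 -0.2 -2.8] open 0.179 gf 39.5 q [ 0.12  0.29  1.86 -0.    0.99 -0.5 ]
delta cm [ 0.11  0.01 -0.22] yaw 0.57
```

Request:
play_rows:
  steps:
    - {"delta_pos": [0.1, 0, 0], "yaw": 0.145, "jaw": 5}
    - {"delta_pos": [0.1, 0, 0], "yaw": 0.29, "jaw": 5}
    - {"delta_pos": [0.1, 0, 0], "yaw": 0.43, "jaw": 5}
    - {"delta_pos": [0.1, 0, 0.8], "yaw": 0.57, "jaw": 5}
    - {"delta_pos": [0.1, 0, 2], "yaw": 0.57, "jaw": 5}
    - {"delta_pos": [0.1, 0, 3], "yaw": 0.57, "jaw": 5}
    - {"delta_pos": [0.1, 0, 3.4], "yaw": 0.57, "jaw": 5}
    - {"delta_pos": [0.1, 0, 3.4], "yaw": 0.57, "jaw": 5}

```text
clock: 14.2
eef_pos: [535.5, 69.5, 142.4]
tcp_rot: [-3.14, 0.0, 1.629]
contact_force: [-0.5, 0.0, -3.6]
opening: 0.182
grasp_force: 39.4
```

```bash
python3 - <<'E'
from h import *
for cam in("scene","top"):
    im,d=vision.grab_frame(cam);P=cloud(cam,d);I=im.astype(int)
    cv2.imwrite(f"pics/{cam}5.png",cv2.resize(im[130:280,160:360,::-1],(800,600),interpolation=cv2.INTER_CUBIC))
E
python3 go.py 537.5 69 134 1.62
```

```text
t 14.3 p [536.2  69.6 143.3] rpy [-3.1413  0.      1.6279] F [-0.3  0.6 -3.5] open 0.178 gf 39.4 q [ 0.13  0.33  1.89 -0.    0.92  0.07]
delta cm [-0.07  0.12  0.93] yaw 0.008
```

View pics/scene5.png

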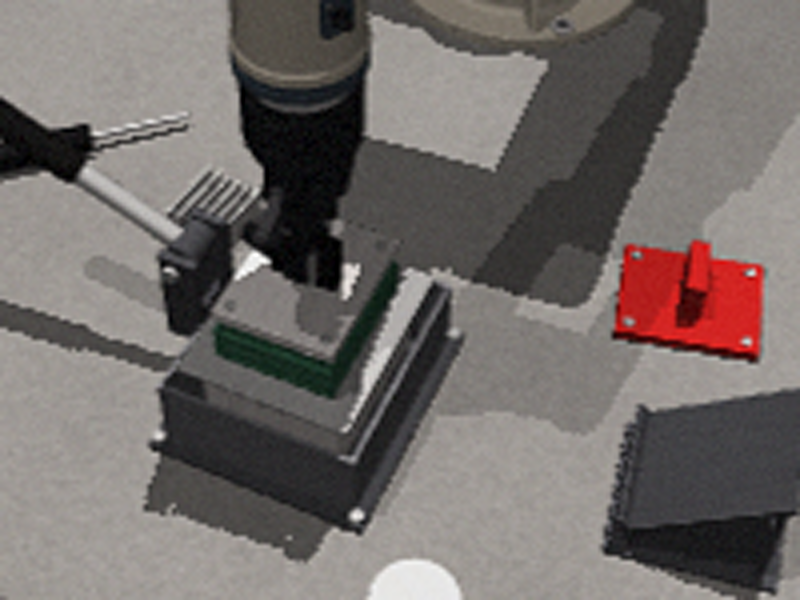

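Request:
play_rows:
  steps:
    - {"delta_pos": [-0.06, 0.12, 0.3], "yaw": 0.008, "jaw": 5}
    - {"delta_pos": [-0.06, 0.12, 0.6], "yaw": 0.008, "jaw": 5}
    - {"delta_pos": [-0.06, 0.12, 0.8], "yaw": 0.008, "jaw": 5}
    - {"delta_pos": [-0.06, 0.12, 0.9], "yaw": 0.008, "jaw": 5}
    - {"delta_pos": [-0.06, 0.12, 0.95], "yaw": 0.008, "jaw": 5}
    - {"delta_pos": [-0.06, 0.12, 1.0], "yaw": 0.008, "jaw": 5}
    - {"delta_pos": [-0.06, 0.12, 1.0], "yaw": 0.008, "jaw": 5}
    - {"delta_pos": [-0.06, 0.12, 1.0], "yaw": 0.008, "jaw": 5}

```text
clock: 15.1
eef_pos: [537.5, 69.1, 133.4]
tcp_rot: [3.141, -0.0, 1.619]
contact_force: [0.1, 0.2, -3.3]
opening: 0.184
grasp_force: 39.5
```

```bash
cat > al.py <<'E'
from h import *
for cam in("scene",):
    im,d=vision.grab_frame(cam);P=cloud(cam,d);I=im.astype(int)
    near=(d>0)&(abs(P[...,0]-538)<90)&(abs(P[...,1]-69)<90)
    G=I[...,1]-np.maximum(I[...,0],I[...,2])
    g=near&(G>15);pl=near&(G<8)&(P[...,2]>114)&(P[...,2]<300)
    # visible vertical faces: far +x face and +y face of boards vs plate: outer limits in the pile's frame
    a=np.radians(2.8);ux=np.array([np.cos(a),np.sin(a)]);uy=np.array([-ux[1],ux[0]])
    top=np.median(P[pl&(I.min(-1)>90)][:,2]);pt=near&(abs(P[...,2]-top)<4)&(G<8)
    print("plate top z",top.round(1),rect(P[pt][:,:2]))
    for nme,k in(("boards",g),("plate",pt)):
        q=P[k][:,:2]-[537.5,69];X=q@ux;Y=q@uy;print(nme,k.sum(),"x max",np.percentile(X,[90,95,98]).round(1),"y max",np.percentile(Y,[90,95,98]).round(1))
    cv2.imwrite("pics/al.png",cv2.resize(im[165:235,195:275,::-1],(800,600),interpolation=cv2.INTER_CUBIC))
E
python3 go.py 537.5 69 130 1.62; python3 al.py
```

```text
t 15.1 p [537.5  69.1 133.4] rpy [ 3.1415e+00 -1.0000e-04  1.6188e+00] F [ 0.1  0.2 -3.3] open 0.184 gf 39.5 q [0.13 0.34 1.9  0.   0.9  0.08]
delta cm [-0.01 -0.    0.34] yaw -0.001
plate top z 125.1 (array([540.1,  46.1]), array([112.2, 136.2]), 2.21)
boards 2 x max [55.5 55.6 55.6] y max [11.8 12.8 13.3]
plate 774 x max [50.2 54.1 55.6] y max [39.1 42.2 43.9]
```

Request:
play_rows:
  steps:
    - {"delta_pos": [0, 0, 0.03], "yaw": 0, "jaw": 5}
    - {"delta_pos": [0, 0, 0.06], "yaw": 0, "jaw": 5}
    - {"delta_pos": [0, 0, 0.09], "yaw": 0, "jaw": 5}
    - {"delta_pos": [0, 0, 0.12], "yaw": 0, "jaw": 5}
    - {"delta_pos": [0, 0, 0.15], "yaw": 0, "jaw": 5}
    - {"delta_pos": [0, 0, 0.17], "yaw": 0, "jaw": 5}
    - {"delta_pos": [0, 0, 0.17], "yaw": 0, "jaw": 5}
    - {"delta_pos": [0, 0, 0.17], "yaw": 0, "jaw": 5}

```text
clock: 15.95
eef_pos: [537.4, 69.1, 131.6]
tcp_rot: [-3.142, -0.0, 1.619]
contact_force: [-0.5, -0.6, -1.6]
opening: 0.186
grasp_force: 39.7
```

View pics/al.png

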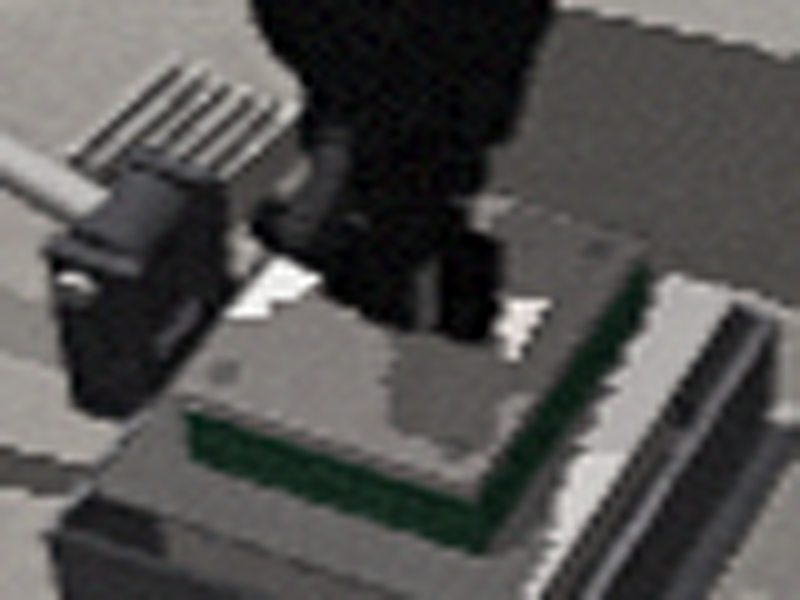

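Request:
play_rows:
  steps:
    - {"delta_pos": [0, 0, 0.02], "yaw": 0, "jaw": 5}
    - {"delta_pos": [0, 0, 0.04], "yaw": 0, "jaw": 5}
    - {"delta_pos": [0, 0, 0.05], "yaw": 0, "jaw": 5}
    - {"delta_pos": [0, 0, 0.06], "yaw": 0, "jaw": 5}
    - {"delta_pos": [0, 0, 0.07], "yaw": 0, "jaw": 5}
    - {"delta_pos": [0, 0, 0.08], "yaw": 0, "jaw": 5}
    - {"delta_pos": [0, 0, 0.08], "yaw": 0, "jaw": 5}
    - {"delta_pos": [0, 0, 0.08], "yaw": 0, "jaw": 5}

```text
clock: 16.75
eef_pos: [537.5, 69.1, 131.6]
tcp_rot: [3.141, -0.0, 1.619]
contact_force: [-4.4, 0.1, 8.7]
opening: 0.182
grasp_force: 41.3
```

Request:
play_rows:
  steps:
    - {"delta_pos": [0, 0, -0.04], "yaw": 0, "jaw": 15}
    - {"delta_pos": [0, 0, -0.04], "yaw": 0, "jaw": 20}
    - {"delta_pos": [0, 0, -0.04], "yaw": 0, "jaw": 28}
    - {"delta_pos": [0, 0, -0.04], "yaw": 0, "jaw": 40}
    - {"delta_pos": [0, 0, -0.04], "yaw": 0, "jaw": 50}
    - {"delta_pos": [0, 0, -2], "yaw": 0, "jaw": 50}
    - {"delta_pos": [0, 0, -6], "yaw": 0, "jaw": 50}
    - {"delta_pos": [0, 0, -10], "yaw": 0, "jaw": 50}

```text
clock: 17.55
eef_pos: [536.9, 69.0, 231.3]
tcp_rot: [-3.14, 0.0, 1.619]
contact_force: [0.7, -1.0, -0.5]
opening: 0.503
grasp_force: 0.0
```

Request:
play_rows:
  steps:
    - {"delta_pos": [-2, 0, -2], "yaw": 0, "jaw": 30}
    - {"delta_pos": [-6, 0, -2], "yaw": 0, "jaw": 10}
    - {"delta_pos": [-10, 0, -2], "yaw": 0, "jaw": 0}
    - {"delta_pos": [-14, 0, -2], "yaw": 0, "jaw": 0}
    - {"delta_pos": [-18, 0, -2], "yaw": 0, "jaw": 0}
    - {"delta_pos": [-22, 0, -2], "yaw": 0, "jaw": 0}
    - {"delta_pos": [-24, 0, -2], "yaw": 0, "jaw": 0}
    - {"delta_pos": [-24, 0, -2], "yaw": 0, "jaw": 0}

```text
clock: 18.35
eef_pos: [548.9, -173.1, 250.6]
tcp_rot: [3.142, 0.001, 1.616]
contact_force: [-0.2, 0.9, -0.4]
opening: -0.002
grasp_force: 0.0
```

```bash
cat > pl2.py <<'E'
from h import *
z=np.load("top0.npz")
for cam in("scene","top","wrist"):
    im,d=vision.grab_frame(cam);P=cloud(cam,d);I=im.astype(int)
    near=(d>0)&(abs(P[...,0]-538)<90)&(abs(P[...,1]-69)<90)
    bt=near&(abs(P[...,2]-P[near][:,2].max()+2)<0)
    pz=P[near&(I.min(-1)>110)][:,2];pz=pz[pz>105];
    if len(pz)<20: print(cam,"none");continue
    top=np.median(pz);k=(near&(abs(P[...,2]-top)<4)).astype(np.uint8)
    nn,l,st,_=cv2.connectedComponentsWithStats(k);j=1+st[1:,4].argmax();q=P[l==j];c,n,b=plane(q)
    print(cam,"plate top z",round(top,1),rect(q[:,:2]),"n",n.round(3))
    cv2.imwrite(f"pics/pl_{cam}.png",im[:,:,::-1])
E
python3 pl2.py; python3 go.py
python3 - <<'E'
from h import *
d=np.load("top0.npz");
for cam in("scene","top"):
    for q in vision.landmark_of(cam,"pump_grip")[:1]: print(cam,q["uv"],q["conf"])
E
```

```text
scene plate top z 123.5 (array([539.3,  68.8]), array([112.6,  90.7]), 2.19) n [-0.002 -0.001  1.   ]
top plate top z 124.0 (array([537. ,  69.7]), array([110.3,  89.8]), 2.45) n [0.01  0.003 1.   ]
wrist none
t 18.5 p [ 548.8 -170.   250.6] rpy [-3.1412e+00 -5.0000e-04  1.6186e+00] F [ 0.3  1.5 -0.3] open -0.002 gf 0.0 q [-0.3   0.26  1.72  0.    1.16 -0.35]
scene [158.4, 157.2] 0.95
top [358.8, 177.8] 0.73
```

Plate on pile: same-camera offsets from the boards are about 1 mm and 0.5°, and it is level. Now the lever.

Request:
play_rows:
  steps:
    - {"delta_pos": [-0.2, 0, 3], "yaw": 0, "jaw": 0}
    - {"delta_pos": [-0.2, 0, 4.2], "yaw": 0, "jaw": 0}
    - {"delta_pos": [-0.2, 0, 5.5], "yaw": 0, "jaw": 0}
    - {"delta_pos": [-0.2, 0, 7], "yaw": 0, "jaw": 0}
    - {"delta_pos": [-0.2, 0, 8.5], "yaw": 0, "jaw": 0}
    - {"delta_pos": [-0.2, 0, 10], "yaw": 0, "jaw": 0}
    - {"delta_pos": [-0.2, 0, 11.5], "yaw": 0, "jaw": 0}
    - {"delta_pos": [-0.2, 0, 13], "yaw": 0, "jaw": 0}

```text
clock: 19.4
eef_pos: [551.8, -175.0, 123.3]
tcp_rot: [3.136, 0.006, 1.621]
contact_force: [-2.4, -11.6, 19.5]
opening: -0.0
grasp_force: 10.2
```

```bash
cat > lev.py <<'E'
from h import *
im,d=vision.grab_frame("scene");P=cloud("scene",d);cv2.imwrite("pics/lev.png",cv2.resize(im[100:250,90:290,::-1],(800,600)))
I=im.astype(int);k=(d>0)&(abs(P[...,0]-538)<40)&(abs(P[...,1]-69)<35)&(I.min(-1)>90)&(P[...,2]>110)
print("plate z",np.median(P[k][:,2]).round(1))
L=(d>0)&(abs(P[...,0]-549)<22)&(P[...,1]<-60)&(P[...,1]>-125)&(P[...,2]<190)&(P[...,2]>60);Q=P[L]
print(len(Q),"slope deg",np.degrees(np.arctan(-np.polyfit(Q[:,1],Q[:,2],1)[0])).round(1) if len(Q)>20 else None)
E
python3 go.py;python3 lev.py
```

```text
t 19.4 p [ 551.8 -175.   123.3] rpy [3.136  0.0056 1.6207] F [ -2.4 -11.6  19.5] open -0.0 gf 10.2 q [-0.31  0.4   1.83 -0.    0.9  -0.35]
plate z 135.3
136 slope deg -1.3
```

Request:
play_rows:
  steps:
    - {"delta_pos": [0, 0, 1], "yaw": 0, "jaw": 0}
    - {"delta_pos": [0, 0, 1.8], "yaw": 0, "jaw": 0}
    - {"delta_pos": [0, 0, 2.2], "yaw": 0, "jaw": 0}
    - {"delta_pos": [0, 0, 2.4], "yaw": 0, "jaw": 0}
    - {"delta_pos": [0, 0, 2.5], "yaw": 0, "jaw": 0}
    - {"delta_pos": [0, 0, 2.6], "yaw": 0, "jaw": 0}
    - {"delta_pos": [0, 0, 2.6], "yaw": 0, "jaw": 0}
    - {"delta_pos": [0, 0, 2.6], "yaw": 0, "jaw": 0}

```text
clock: 20.25
eef_pos: [551.6, -173.0, 97.3]
tcp_rot: [3.137, 0.002, 1.62]
contact_force: [-0.2, -1.5, 17.5]
opening: 0.003
grasp_force: 8.9
```

```bash
python3 go.py;python3 lev.py
```

```text
t 20.25 p [ 551.6 -173.    97.3] rpy [3.1369e+00 2.0000e-03 1.6196e+00] F [-0.2 -1.5 17.5] open 0.003 gf 8.9 q [-0.31  0.44  1.85 -0.    0.85 -0.35]
plate z 141.0
122 slope deg -12.3
```

View pics/lev.png

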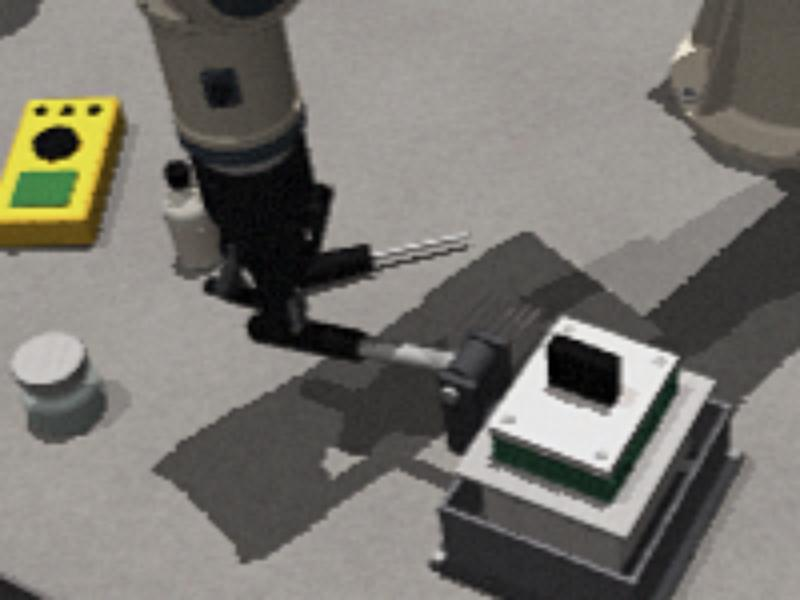

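Request:
play_rows:
  steps:
    - {"delta_pos": [0, 0, 0.1], "yaw": 0, "jaw": 0}
    - {"delta_pos": [0, 0, 0.2], "yaw": 0, "jaw": 0}
    - {"delta_pos": [0, 0, 0.3], "yaw": 0, "jaw": 0}
    - {"delta_pos": [0, 0, 0.35], "yaw": 0, "jaw": 0}
    - {"delta_pos": [0, 0, 0.4], "yaw": 0, "jaw": 0}
    - {"delta_pos": [0, 0, 0.4], "yaw": 0, "jaw": 0}
    - {"delta_pos": [0, 0, 0.4], "yaw": 0, "jaw": 0}
    - {"delta_pos": [0, 0, 0.4], "yaw": 0, "jaw": 0}

```text
clock: 21.1
eef_pos: [551.5, -172.5, 93.4]
tcp_rot: [3.137, 0.001, 1.619]
contact_force: [-0.6, 1.9, 18.5]
opening: 0.003
grasp_force: 9.0
```

Request:
play_rows:
  steps:
    - {"delta_pos": [0, 0, 0.1], "yaw": 0, "jaw": 0}
    - {"delta_pos": [0, 0, 0.2], "yaw": 0, "jaw": 0}
    - {"delta_pos": [0, 0, 0.25], "yaw": 0, "jaw": 0}
    - {"delta_pos": [0, 0, 0.3], "yaw": 0, "jaw": 0}
    - {"delta_pos": [0, 0, 0.35], "yaw": 0, "jaw": 0}
    - {"delta_pos": [0, 0, 0.35], "yaw": 0, "jaw": 0}
    - {"delta_pos": [0, 0, 0.35], "yaw": 0, "jaw": 0}
    - {"delta_pos": [0, 0, 0.35], "yaw": 0, "jaw": 0}

```text
clock: 21.9
eef_pos: [551.7, -172.4, 91.9]
tcp_rot: [3.136, 0.001, 1.619]
contact_force: [-8.1, 4.3, 41.5]
opening: -0.0
grasp_force: 19.2
```

```bash
python3 go.py;python3 lev.py
```

```text
t 21.9 p [ 551.7 -172.4   91.9] rpy [3.1364e+00 1.2000e-03 1.6193e+00] F [-8.1  4.3 41.5] open -0.0 gf 19.2 q [-0.31  0.45  1.85  0.    0.84 -0.35]
plate z 142.2
124 slope deg -13.4
```

Request:
play_rows:
  steps:
    - {"delta_pos": [0, 0, -1.5], "yaw": 0, "jaw": 0}
    - {"delta_pos": [0, 0, -4], "yaw": 0, "jaw": 0}
    - {"delta_pos": [0, 0, -6.5], "yaw": 0, "jaw": 0}
    - {"delta_pos": [0, 0, -9], "yaw": 0, "jaw": 0}
    - {"delta_pos": [0, 0, -11], "yaw": 0, "jaw": 0}
    - {"delta_pos": [0, 0, -12.5], "yaw": 0, "jaw": 0}
    - {"delta_pos": [0, 0, -13], "yaw": 0, "jaw": 0}
    - {"delta_pos": [0, 0, -13], "yaw": 0, "jaw": 0}

```text
clock: 22.75
eef_pos: [549.5, -172.3, 217.8]
tcp_rot: [3.14, 0.0, 1.619]
contact_force: [-0.3, -0.5, 0.4]
opening: -0.003
grasp_force: 0.0
```

```bash
python3 go.py;python3 lev.py
```

```text
t 22.75 p [ 549.5 -172.3  217.8] rpy [3.1405e+00 3.0000e-04 1.6193e+00] F [-0.3 -0.5  0.4] open -0.003 gf 0.0 q [-0.31  0.29  1.76  0.    1.1  -0.36]
plate z 142.3
176 slope deg 27.9
```

Request:
play_rows:
  steps:
    - {"delta_pos": [0, 0, 1], "yaw": 0, "jaw": 0}
    - {"delta_pos": [0, 0, 2.5], "yaw": 0, "jaw": 0}
    - {"delta_pos": [0, 0, 4], "yaw": 0, "jaw": 0}
    - {"delta_pos": [0, 0, 5.5], "yaw": 0, "jaw": 0}
    - {"delta_pos": [0, 0, 7], "yaw": 0, "jaw": 0}
    - {"delta_pos": [0, 0, 8.5], "yaw": 0, "jaw": 0}
    - {"delta_pos": [0, 0, 9.7], "yaw": 0, "jaw": 0}
    - {"delta_pos": [0, 0, 10.7], "yaw": 0, "jaw": 0}

```text
clock: 23.6
eef_pos: [550.5, -175.2, 110.7]
tcp_rot: [3.139, 0.004, 1.62]
contact_force: [-1.6, -9.4, 17.9]
opening: -0.002
grasp_force: 10.1
```

Request:
play_rows:
  steps:
    - {"delta_pos": [0, 0, 0.7], "yaw": 0, "jaw": 0}
    - {"delta_pos": [0, 0, 1.2], "yaw": 0, "jaw": 0}
    - {"delta_pos": [0, 0, 1.6], "yaw": 0, "jaw": 0}
    - {"delta_pos": [0, 0, 1.8], "yaw": 0, "jaw": 0}
    - {"delta_pos": [0, 0, 2.0], "yaw": 0, "jaw": 0}
    - {"delta_pos": [0, 0, 2.15], "yaw": 0, "jaw": 0}
    - {"delta_pos": [0, 0, 2.2], "yaw": 0, "jaw": 0}
    - {"delta_pos": [0, 0, 2.2], "yaw": 0, "jaw": 0}

```text
clock: 24.4
eef_pos: [550.7, -173.4, 91.4]
tcp_rot: [3.138, 0.002, 1.619]
contact_force: [-9.5, -0.4, 44.6]
opening: 0.006
grasp_force: 21.5
```

Request:
play_rows:
  steps:
    - {"delta_pos": [0, 0, -1.5], "yaw": 0, "jaw": 0}
    - {"delta_pos": [0, 0, -4], "yaw": 0, "jaw": 0}
    - {"delta_pos": [0, 0, -6.5], "yaw": 0, "jaw": 0}
    - {"delta_pos": [0, 0, -9], "yaw": 0, "jaw": 0}
    - {"delta_pos": [0, 0, -11], "yaw": 0, "jaw": 0}
    - {"delta_pos": [0, 0, -12.5], "yaw": 0, "jaw": 0}
    - {"delta_pos": [0, 0, -12.9], "yaw": 0, "jaw": 0}
    - {"delta_pos": [0, 0, -12.9], "yaw": 0, "jaw": 0}

```text
clock: 25.2
eef_pos: [548.8, -172.5, 216.4]
tcp_rot: [-3.141, -0.0, 1.619]
contact_force: [-0.1, 0.0, -1.2]
opening: -0.001
grasp_force: 0.0
```

```bash
python3 go.py;python3 lev.py
```

```text
t 25.2 p [ 548.8 -172.5  216.4] rpy [-3.1410e+00 -2.0000e-04  1.6188e+00] F [-0.1  0.  -1.2] open -0.001 gf 0.0 q [-0.31  0.29  1.76  0.    1.09 -0.36]
plate z 156.3
176 slope deg 28.4
```

Request:
play_rows:
  steps:
    - {"delta_pos": [0, 0, 1], "yaw": 0, "jaw": 0}
    - {"delta_pos": [0, 0, 2.5], "yaw": 0, "jaw": 0}
    - {"delta_pos": [0, 0, 4], "yaw": 0, "jaw": 0}
    - {"delta_pos": [0, 0, 5.5], "yaw": 0, "jaw": 0}
    - {"delta_pos": [0, 0, 7], "yaw": 0, "jaw": 0}
    - {"delta_pos": [0, 0, 8.5], "yaw": 0, "jaw": 0}
    - {"delta_pos": [0, 0, 9.7], "yaw": 0, "jaw": 0}
    - {"delta_pos": [0, 0, 10.6], "yaw": 0, "jaw": 0}

```text
clock: 26.05
eef_pos: [550.5, -175.4, 111.6]
tcp_rot: [3.138, 0.005, 1.62]
contact_force: [-2.8, -10.4, 18.3]
opening: 0.001
grasp_force: 10.0
```

Request:
play_rows:
  steps:
    - {"delta_pos": [0, 0, 0.7], "yaw": 0, "jaw": 0}
    - {"delta_pos": [0, 0, 1.2], "yaw": 0, "jaw": 0}
    - {"delta_pos": [0, 0, 1.6], "yaw": 0, "jaw": 0}
    - {"delta_pos": [0, 0, 1.8], "yaw": 0, "jaw": 0}
    - {"delta_pos": [0, 0, 1.95], "yaw": 0, "jaw": 0}
    - {"delta_pos": [0, 0, 2.05], "yaw": 0, "jaw": 0}
    - {"delta_pos": [0, 0, 2.05], "yaw": 0, "jaw": 0}
    - {"delta_pos": [0, 0, 2.05], "yaw": 0, "jaw": 0}

```text
clock: 26.85
eef_pos: [550.5, -173.6, 92.2]
tcp_rot: [3.139, 0.002, 1.619]
contact_force: [-3.4, -0.8, 27.2]
opening: 0.001
grasp_force: 13.2
```

Request:
play_rows:
  steps:
    - {"delta_pos": [0, 0, -1.5], "yaw": 0, "jaw": 0}
    - {"delta_pos": [0, 0, -4], "yaw": 0, "jaw": 0}
    - {"delta_pos": [0, 0, -6.5], "yaw": 0, "jaw": 0}
    - {"delta_pos": [0, 0, -9], "yaw": 0, "jaw": 0}
    - {"delta_pos": [0, 0, -11], "yaw": 0, "jaw": 0}
    - {"delta_pos": [0, 0, -12.4], "yaw": 0, "jaw": 0}
    - {"delta_pos": [0, 0, -12.7], "yaw": 0, "jaw": 0}
    - {"delta_pos": [0, 0, -12.7], "yaw": 0, "jaw": 0}

```text
clock: 27.65
eef_pos: [548.8, -172.5, 217.0]
tcp_rot: [-3.141, -0.0, 1.619]
contact_force: [-0.7, -0.4, 0.3]
opening: -0.0
grasp_force: 0.0
```

```bash
python3 go.py;python3 lev.py
```

```text
t 27.65 p [ 548.8 -172.5  217. ] rpy [-3.1409e+00 -3.0000e-04  1.6188e+00] F [-0.7 -0.4  0.3] open -0.0 gf 0.0 q [-0.31  0.29  1.76  0.    1.1  -0.36]
plate z 170.1
180 slope deg 27.9
```

Three strokes are done (+46 mm). Next the fourth, then a fifth to confirm the top of travel.

Request:
play_rows:
  steps:
    - {"delta_pos": [0, 0, 1], "yaw": 0, "jaw": 0}
    - {"delta_pos": [0, 0, 2.5], "yaw": 0, "jaw": 0}
    - {"delta_pos": [0, 0, 4], "yaw": 0, "jaw": 0}
    - {"delta_pos": [0, 0, 5.5], "yaw": 0, "jaw": 0}
    - {"delta_pos": [0, 0, 7], "yaw": 0, "jaw": 0}
    - {"delta_pos": [0, 0, 8.5], "yaw": 0, "jaw": 0}
    - {"delta_pos": [0, 0, 9.7], "yaw": 0, "jaw": 0}
    - {"delta_pos": [0, 0, 10.6], "yaw": 0, "jaw": 0}

```text
clock: 28.5
eef_pos: [550.7, -175.2, 112.2]
tcp_rot: [3.138, 0.004, 1.62]
contact_force: [-1.7, -10.2, 18.7]
opening: 0.002
grasp_force: 10.0
```

Request:
play_rows:
  steps:
    - {"delta_pos": [0, 0, 0.7], "yaw": 0, "jaw": 0}
    - {"delta_pos": [0, 0, 1.2], "yaw": 0, "jaw": 0}
    - {"delta_pos": [0, 0, 1.6], "yaw": 0, "jaw": 0}
    - {"delta_pos": [0, 0, 1.85], "yaw": 0, "jaw": 0}
    - {"delta_pos": [0, 0, 2.0], "yaw": 0, "jaw": 0}
    - {"delta_pos": [0, 0, 2.12], "yaw": 0, "jaw": 0}
    - {"delta_pos": [0, 0, 2.12], "yaw": 0, "jaw": 0}
    - {"delta_pos": [0, 0, 2.12], "yaw": 0, "jaw": 0}

```text
clock: 29.3
eef_pos: [550.7, -173.3, 92.3]
tcp_rot: [3.138, 0.002, 1.619]
contact_force: [-3.3, -1.0, 28.8]
opening: -0.0
grasp_force: 13.6
```

Request:
play_rows:
  steps:
    - {"delta_pos": [0, 0, -1.5], "yaw": 0, "jaw": 0}
    - {"delta_pos": [0, 0, -4], "yaw": 0, "jaw": 0}
    - {"delta_pos": [0, 0, -6.5], "yaw": 0, "jaw": 0}
    - {"delta_pos": [0, 0, -9], "yaw": 0, "jaw": 0}
    - {"delta_pos": [0, 0, -11], "yaw": 0, "jaw": 0}
    - {"delta_pos": [0, 0, -12.4], "yaw": 0, "jaw": 0}
    - {"delta_pos": [0, 0, -12.7], "yaw": 0, "jaw": 0}
    - {"delta_pos": [0, 0, -12.7], "yaw": 0, "jaw": 0}

```text
clock: 30.1
eef_pos: [548.8, -172.6, 216.8]
tcp_rot: [-3.141, -0.0, 1.619]
contact_force: [-1.0, -0.1, -0.7]
opening: -0.001
grasp_force: 0.0
```

```bash
python3 go.py;python3 lev.py
```

```text
t 30.1 p [ 548.8 -172.6  216.8] rpy [-3.1409 -0.      1.6188] F [-1.  -0.1 -0.7] open -0.001 gf 0.0 q [-0.31  0.29  1.76 -0.    1.09 -0.36]
plate z 184.0
178 slope deg 27.4
```

Request:
play_rows:
  steps:
    - {"delta_pos": [0, 0, 1], "yaw": 0, "jaw": 0}
    - {"delta_pos": [0, 0, 2.5], "yaw": 0, "jaw": 0}
    - {"delta_pos": [0, 0, 4], "yaw": 0, "jaw": 0}
    - {"delta_pos": [0, 0, 5.5], "yaw": 0, "jaw": 0}
    - {"delta_pos": [0, 0, 7], "yaw": 0, "jaw": 0}
    - {"delta_pos": [0, 0, 8.5], "yaw": 0, "jaw": 0}
    - {"delta_pos": [0, 0, 9.7], "yaw": 0, "jaw": 0}
    - {"delta_pos": [0, 0, 10.6], "yaw": 0, "jaw": 0}

```text
clock: 30.95
eef_pos: [550.1, -174.2, 110.9]
tcp_rot: [3.14, 0.003, 1.619]
contact_force: [0.1, -5.4, 11.4]
opening: -0.001
grasp_force: 5.9
```

Request:
play_rows:
  steps:
    - {"delta_pos": [0, 0, 0.7], "yaw": 0, "jaw": 0}
    - {"delta_pos": [0, 0, 1.2], "yaw": 0, "jaw": 0}
    - {"delta_pos": [0, 0, 1.6], "yaw": 0, "jaw": 0}
    - {"delta_pos": [0, 0, 1.85], "yaw": 0, "jaw": 0}
    - {"delta_pos": [0, 0, 2.0], "yaw": 0, "jaw": 0}
    - {"delta_pos": [0, 0, 2.1], "yaw": 0, "jaw": 0}
    - {"delta_pos": [0, 0, 2.1], "yaw": 0, "jaw": 0}
    - {"delta_pos": [0, 0, 2.1], "yaw": 0, "jaw": 0}

```text
clock: 31.75
eef_pos: [550.2, -172.5, 92.4]
tcp_rot: [3.139, 0.0, 1.618]
contact_force: [-5.1, 5.0, 32.1]
opening: 0.001
grasp_force: 14.9
```

Request:
play_rows:
  steps:
    - {"delta_pos": [0, 0, -1.5], "yaw": 0, "jaw": 0}
    - {"delta_pos": [0, 0, -4], "yaw": 0, "jaw": 0}
    - {"delta_pos": [0, 0, -6.5], "yaw": 0, "jaw": 0}
    - {"delta_pos": [0, 0, -9], "yaw": 0, "jaw": 0}
    - {"delta_pos": [0, 0, -11], "yaw": 0, "jaw": 0}
    - {"delta_pos": [0, 0, -13], "yaw": 0, "jaw": 0}
    - {"delta_pos": [0, 0, -16], "yaw": 0, "jaw": 0}
    - {"delta_pos": [0, 0, -18], "yaw": 0, "jaw": 0}

```text
clock: 32.55
eef_pos: [548.9, -172.6, 270.5]
tcp_rot: [-3.141, -0.0, 1.619]
contact_force: [1.0, 0.4, -0.1]
opening: 0.001
grasp_force: 0.0
```

Request:
play_rows:
  steps:
    - {"delta_pos": [-4, 0, -1], "yaw": 0, "jaw": 0}
    - {"delta_pos": [-8, 0, -2], "yaw": 0, "jaw": 0}
    - {"delta_pos": [-12, 0, -2], "yaw": 0, "jaw": 0}
    - {"delta_pos": [-15, 0, -2], "yaw": 0, "jaw": 0}
    - {"delta_pos": [-15, 0, -2], "yaw": 0, "jaw": 0}
    - {"delta_pos": [-15, 0, -2], "yaw": 0, "jaw": 0}
    - {"delta_pos": [-15, 0, -2], "yaw": 0, "jaw": 0}
    - {"delta_pos": [-15, 0, -2], "yaw": 0, "jaw": 0}

```text
clock: 33.35
eef_pos: [556.3, -321.2, 290.1]
tcp_rot: [-3.141, -0.001, 1.62]
contact_force: [0.4, -0.2, 0.6]
opening: -0.002
grasp_force: 0.0
```

```bash
python3 go.py;python3 lev.py;python3 pl2.py
```

```text
t 33.35 p [ 556.3 -321.2  290.1] rpy [-3.1411e+00 -6.0000e-04  1.6199e+00] F [ 0.4 -0.2  0.6] open -0.002 gf 0.0 q [-0.53  0.33  1.53  0.    1.28 -0.58]
plate z 184.2
181 slope deg 28.0
scene plate top z 182.8 (array([538.5,  68. ]), array([113.5,  92.2]), 2.3) n [ 0.005 -0.003  1.   ]
top plate top z 180.6 (array([537.1,  69.7]), array([110.2,  89.7]), 2.47) n [ 0.002 -0.004  1.   ]Traceback (most recent call last):
  File "pl2.py", line 6, in <module>
    bt=near&(abs(P[...,2]-P[near][:,2].max()+2)<0)
                          ~~~~~~~~~~~~~~~~^^
    return umr_maximum(a, axis, None, out, keepdims, initial, where)
ValueError: zero-size array to reduction operation maximum which has no identity
```

View pics/pl_scene.png

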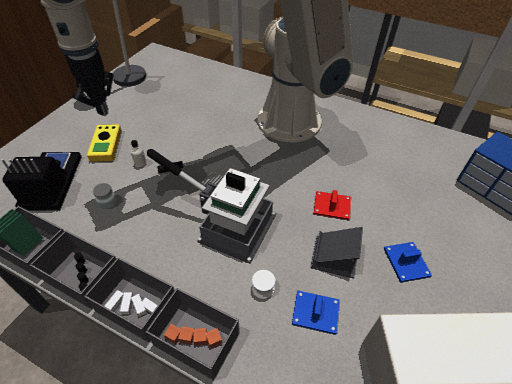

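The final picture shows the platform at the top, with the plate flat on the boards at (237,187). The lever is up at (165,160), the robot is clear, and the bystanders haven't moved. The fifth stroke added no height.

```bash
python3 -c "
from rig import r
print(r.sign_off())"
```

```text
the job is handed in; nothing more can be done
None
```

The plate lies flat on the pile, within about 1 mm and 0.5° of the boards; the lift is at the top of its travel (about 60 mm up, and a fifth stroke added nothing), the lever is up, and the job was handed in at about 33 s of the 67 s allowed.

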